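# Check weight off its locking peg and onto the balance

### The arm

A 6-joint arm with a two-finger parallel gripper is mounted at the origin on a cart in front of the work surface, level with it; the furniture and walls round the work are solid. World frame = base frame: x ahead of the robot, y to its left, z up, the work surface at z = 0. Lengths are in m, angles in rad, forces in N, time in s.
With the tool pointing down it reaches from about 0.3 to 0.775 m from the base axis. Payload 14.6 kg.
Tool frame: the origin (TCP) lies on the centre line of the jaws, within the pads' length; the fingertips stand 19 mm ahead of it and the grasp point (between the pads) is the TCP (finger_overhang is the z of the fingertips in the tool frame, in m); z points along the fingers, y is the direction in which the jaws open and shut (so a half turn about z gives the same grasp; the last joint's range is limited). The gripper opens to 85 mm and grips with 20 to 120 N. Pads are 22 mm wide; open, the fingers measure 114 mm over their backs; the gripper's body (76 mm by 85 mm) begins 54 mm behind the grasp point. The pads swing forward as they close: fully open they stand 13 mm farther back than shut.
Start: joints at [-0.067, 0.3, 1.521, -0, 1.321, -0.067], TCP at [0.55, -0, 0.25] pointing down, gripper open.
Joint ranges: [-3.03, 3.03], [-0.79, 2.21], [0.23, 2.52], [-1.04, 4.18], [0, 3.07], [-2.55, 2.55]. Speed limits (rad/s): [2.22, 2.22, 2.57, 3.14, 3.14, 3.14].

### API

Orientations are given as a unit quaternion [x, y, z, w].
In Python, from bench import state, capture, get_calibration, finish_job, finger_overhang gives the robot as it stands.
- The arm moves only by the tool arm_command, never from a script. Its argument "steps" is a list that holds one entry, the list of rows, each a list of 7 numbers: the opening, from 0 (shut) to 1 (fully open), then the shift along the tool's x, y, z in m, then the turn, a rotation vector about the tool's x, y, z in rad. A call has 1 to 8 rows; each row shifts and turns the pose as measured when the row begins, along the tool's axes as they then stand; what a row does not reach is not made up. A row lasts 1/12 s, in which the tool goes at most 41.7 mm and 7.16 degrees, less where a joint would pass 70% of its speed; a pose out of reach is approached as far as the arm can. A call is refused whole if a number of a shift passes 0.0417 or a number of a turn 0.125, either way. A call with a gripper value outside its range is refused whole. The fingers move at their own pace and stop on an object; the grip force is fixed at half the most. Time passes only in rows, so rows that do not move let the fingers close. It gives the time, the measured TCP pose, the force and the opening at its end, in the units of the state.
- state(): the state, without advancing time (a new reading comes with each control period).
- capture(name): name is "scene" or "side" or "wrist"; returns the picture (400x640x3 uint8, blue, green, red); there is no depth.
- get_calibration(name): a dict with "fx", "fy", "cx", "cy" (pixels), "camera_from_world" (4x4, takes a point from world to camera coordinates). Camera axes: x right, y down, z forward; pixel columns grow to the right and rows downward; lengths in m; the calibration is good to about 2 mm. The wrist camera is an equidistant fisheye: a pixel r from the principal point sees the ray r / f radians off the axis. A picture is of the moment at which its call begins: read the wrist's pose just before it. get_calibration takes no time and is no camera call; for the wrist camera it gives the pose at the moment of the call.
- finish_job(): hands the job in, once; it reports no verdict.
The state is a dict: "time_s": time; "joints": joint angles; "qd": joint speeds; "joint_torque": joint torques, N m; "eef_pos": TCP position; "tcp_rot": TCP orientation; "ft_force": force on the tool from outside, world axes, zero at the start; "torque": the same for the moment, N m; "finger_gap": finger opening in m.
Only numpy, scipy, OpenCV 4.12 (cv2) and the standard library are available. Lean on these libraries where they do the work, as an engineer would, in place of code of your own. Each camera call takes 0.05 s, during which the arm holds its last target.

### The job

The check weight hangs on a peg that is locked by a sprung red keeper. Press the keeper down until it snaps open, then take the weight off the peg by its black grip and stand it gently, upright, on the pan of the balance with its whole foot on the pan. Do not disturb the bottles, beaker and dish round about.

Things in the scene. Friction and masses are not known exactly. Their poses are not given: they have to be found in the camera images.
- stand: locking peg stand, fixed. Grey base 130 x 90 mm, top 14 mm above the bench; post (14 x 24 mm) centred 52 mm along +x; from it a level steel peg (10 mm thick, axis 130 mm above the bench, in the stand's xz plane) runs along the stand's -x with the red keeper at its end. Post and peg stay below 137 mm. Origin: centre of the base's underside; z up.
- peg_end (a point): free end of the peg with the keeper on it, on the peg's axis (56 mm along -x of the stand, 130 mm above the bench). The weight can only come off past this end, along the stand's -x.
- keeper (a joint): sprung keeper: red arm hinged on the peg's axis, 50 mm along -x of the stand. 0 = shut: arm (33 mm long, 12 mm wide) sticks out to the stand's +y, 12 degrees above level, and bars the weight. Press its end straight down (2 to 5 N): the value grows to 1.55 rad = open, arm hanging down. Let go before 0.6 rad it springs back; pressed further it snaps open and stays.
- keeper_pad (a point): middle of the top of the ribbed pad (12 x 16 mm) at the end of the keeper arm, 25 mm from the peg's axis, where it is pressed; moves with the arm. When open the keeper reaches 34 mm below and 12 mm beside the peg's axis; its hub has 6.5 mm radius.
- weight_center (a point): check weight, 0.25 kg, loose, 136 mm tall; point on its axis 68 mm above its underside, z up. Steel cylinder 40 mm wide, 40 mm tall; on it a stirrup seen through along x: window 30 mm wide in y, from 40 to 94 mm above the underside, then a crossbar 8 mm thick, 42 mm long in y, 10 mm deep. The crossbar hangs on the peg.
- weight_grip (a point): centre of the weight's black finger grip, 16 mm (x) by 24 mm (y) by 34 mm tall, 119 mm above the weight's underside
- weight: the same check weight; origin at the centre of its underside. Raised 8 mm from hanging, its window clears the peg and the open keeper by about 7 mm all round
- balance: white bench balance, fixed, 200 x 150 mm, body 46 mm high, grey display panel at its -x end. Origin: centre of its underside.
- pan (a point): centre of the top face of the balance's round steel pan, 110 mm in diameter, 62 mm above the bench
- bottle_blue_cap: white bottle with a blue cap, loose, 54 mm wide, 100 mm tall; a bystander. Origin: centre of its underside.
- petri_1: petri dish with pink filling, loose, 59 mm wide, 13 mm tall; a bystander. Origin: centre of its underside.
- beaker: small glass beaker, loose, 54 mm wide, 70 mm tall; a bystander. Origin: centre of its underside.
- dropper_1: small white dropper bottle with a yellow cap, loose, 26 mm wide, 70 mm tall; a bystander. Origin: centre of its underside.
There are look-alikes about, which are no part of the job. Leave any pink look-alike of the weight alone.

How it is judged:
By the outcome, as a careful person would: the job done as asked, in the order asked, and still so for the second after the job is handed in, with the robot touching nothing.
It also fails if it takes over 51 s, if anything falls off the work surface, if the arm or the gripper's body presses on something with over 40 N, if the wrist force passes 120 N, or if a joint passes its speed limit or range.

## Working session

There is one attempt and no reset: what is moved stays moved. The work goes in short steps, Python scripts to look and compute and a tool call to move; the robot and the scene stay as the last step left them, time stands still between calls to the robot, and variables do not carry over. Pictures are saved under pics/ and viewed, and the job is handed in when it is done.

Besides the shell and the picture viewer there is one more tool, called after "Request:" as name(argument=value, ...), one argument or row to a line, values as JSON. arm_command: Moves the arm, as the interface text tells. Its arguments: {"type":"object","properties":{"steps":{"type":"array","items":{"type":"array","items":{"type":"array","items":{"type":"number"}}}}},"required":["steps"]}

```bash
mkdir -p pics; ls; python3 - <<'E'
from bench import *
import cv2, numpy as np
for n in ["scene","side","wrist"]:
    c=get_calibration(n); im=capture(n); cv2.imwrite(f"pics/{n}0.png",im)
    print(n,{k:np.round(v,4).tolist() for k,v in c.items()})
print(state())
E
```

```text
pics
scene {'fx': 472.4776, 'fy': 472.4776, 'cx': 312.6141, 'cy': 197.6207, 'camera_from_world': [[-0.7965, -0.6047, 0.0076, 0.4643], [-0.3003, 0.3845, -0.8729, 0.3018], [0.5249, -0.6975, -0.4878, 1.4496], [0.0, 0.0, 0.0, 1.0]]}
side {'fx': 477.9928, 'fy': 477.9928, 'cx': 321.6982, 'cy': 205.5226, 'camera_from_world': [[0.9855, -0.1695, 0.003, -0.6085], [-0.0656, -0.3973, -0.9154, 0.1468], [0.1563, 0.9019, -0.4026, 1.4652], [0.0, 0.0, 0.0, 1.0]]}
wrist {'fx': 309.7069, 'fy': 309.7069, 'cx': 317.4434, 'cy': 203.6261, 'camera_from_world': [[1.0, -0.0004, -0.0019, -0.5498], [0.0003, -0.9461, 0.3238, -0.0425], [-0.0019, -0.3238, -0.9461, 0.3816], [0.0, 0.0, 0.0, 1.0]]}
{'time_s': 0.15, 'joints': array([-6.65410323e-02,  3.00338755e-01,  1.52141514e+00, -4.13339769e-06,
        1.32069835e+00, -6.66219247e-02]), 'qd': array([-2.09232371e-04, -8.50139494e-04, -2.69310030e-03, -1.00514854e-03,
       -3.32864438e-05, -6.18661509e-04]), 'joint_torque': array([ 1.15317634e-03, -5.43663168e+01, -3.61884356e+01, -9.07762978e-05,
        3.16729136e-03,  4.75633647e-05]), 'eef_pos': array([5.49847589e-01, 3.87491123e-05, 2.49864109e-01]), 'tcp_rot': array([ 7.07077753e-01,  7.07135677e-01, -2.84527285e-04, -3.22142235e-04]), 'ft_force': array([0.20896209, 1.20509317, 0.15360624]), 'torque': array([0.01110392, 0.05107204, 0.0564736 ]), 'finger_gap': 0.08544782715484478}
```

View pics/scene0.png

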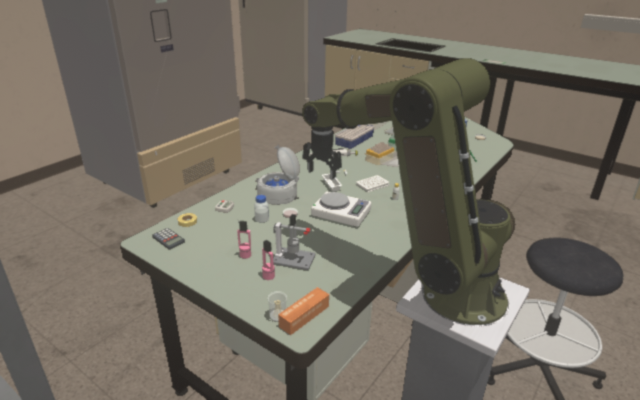

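View pics/side0.png

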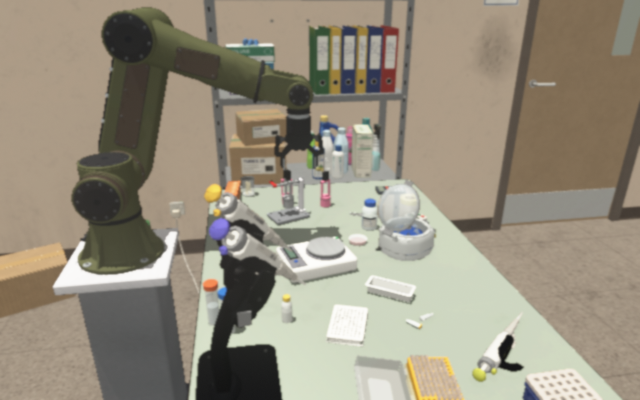

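View pics/wrist0.png

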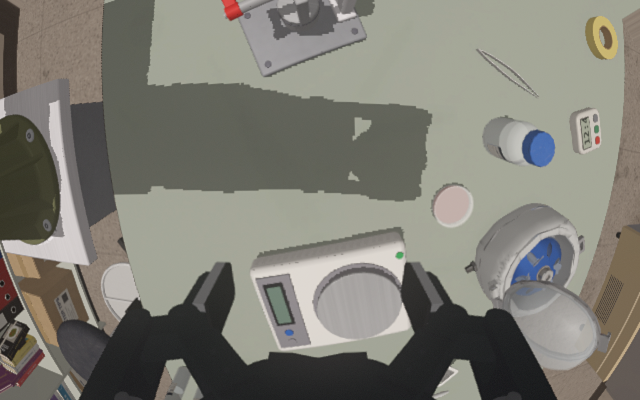

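```bash
cat > h.py <<'E'
from bench import *
import cv2, numpy as np
from scipy.spatial.transform import Rotation as R
def ray(n,u,v,c=None):
    c=c or get_calibration(n); T=np.array(c["camera_from_world"])
    x=(u-c["cx"])/c["fx"]; y=(v-c["cy"])/c["fy"]
    if n=="wrist":
        r=np.hypot(x,y); d=np.array([x/r*np.sin(r),y/r*np.sin(r),np.cos(r)]) if r>1e-9 else np.array([0,0,1.])
    else: d=np.array([x,y,1.])
    Rm=T[:3,:3]; return -Rm.T@T[:3,3], Rm.T@(d/np.linalg.norm(d))
def at(n,u,v,z,c=None):
    o,d=ray(n,u,v,c); return o+d*(z-o[2])/d[2]
def proj(n,p,c=None):
    c=c or get_calibration(n); T=np.array(c["camera_from_world"])
    q=T[:3,:3]@np.array(p)+T[:3,3]
    if n=="wrist":
        th=np.arctan2(np.hypot(q[0],q[1]),q[2]); k=th/max(np.hypot(q[0],q[1]),1e-9)
        return np.array([c["cx"]+c["fx"]*q[0]*k,c["cy"]+c["fy"]*q[1]*k])
    return np.array([c["cx"]+c["fx"]*q[0]/q[2],c["cy"]+c["fy"]*q[1]/q[2]])
def crop(src,dst,u0,v0,u1,v1,s):
    im=cv2.imread(src) if isinstance(src,str) else src
    cv2.imwrite(dst,cv2.resize(im[v0:v1,u0:u1],None,fx=s,fy=s,interpolation=cv2.INTER_CUBIC))
E
python3 - <<'E'
from h import *
crop("pics/scene0.png","pics/scene0c.png",220,180,380,300,5)
crop("pics/side0.png","pics/side0c.png",250,160,390,265,5)
print(at("wrist",235,30,.014),at("wrist",267,75,.014),at("wrist",366,40,.014), "pan",at("wrist",358,302,.062), at("wrist",232,8,.13))
E
```

```text
[0.45437403 0.17267967 0.014     ] [0.49225826 0.11535918 0.014     ] [0.60524867 0.15708189 0.014     ] pan [ 0.60055672 -0.15345632  0.062     ] [0.48253667 0.16324917 0.13      ]
```

View pics/scene0c.png

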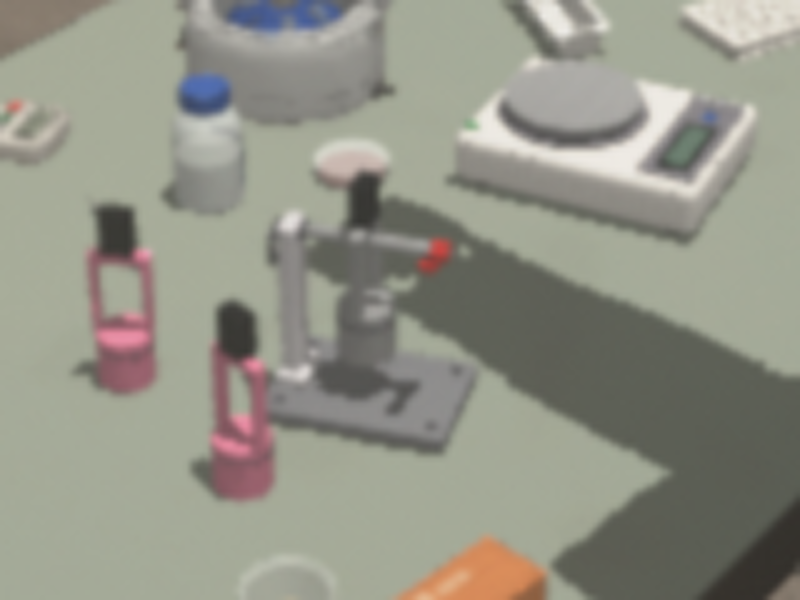

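View pics/side0c.png

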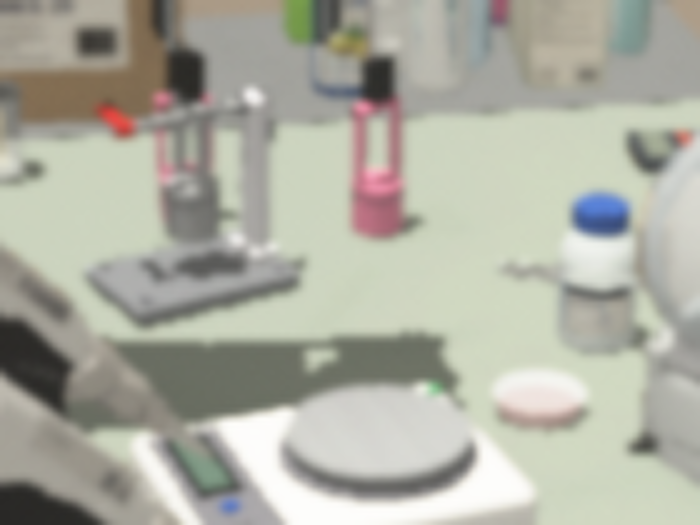

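Request:
arm_command(
  steps=[
    [[1, 0.03, 0, -0.02, 0, 0, 0], [1, 0.03, 0, -0.02, 0, 0, 0], [1, 0.02, 0, -0.01, 0, 0, 0], [1, 0, 0, 0, 0, 0, 0]],
  ],
)

```text
time_s: 0.48
eef_pos: [0.5493, 0.0817, 0.2998]
tcp_rot: [0.708, 0.706, -0.002, -0.002]
ft_force: [-0.2, 0.0, -0.4]
finger_gap: 0.0854
```

```bash
python3 - <<'E'
from h import *
import json
c=get_calibration("wrist"); im=capture("wrist"); cv2.imwrite("pics/w1.png",im)
json.dump({k:np.array(v).tolist() for k,v in c.items()},open("c1.json","w"))
crop(im,"pics/w1c.png",200,0,420,160,3.6)
s=state();print(s["time_s"],s["eef_pos"],s["tcp_rot"],s["qd"])
E
```

```text
0.5333 [0.54919383 0.08047119 0.29884752] [ 0.70840878  0.70579507 -0.00233049 -0.00221112] [-0.0442414   0.0120082   0.0378158  -0.00650341 -0.01920349 -0.03039826]
```

View pics/w1.png

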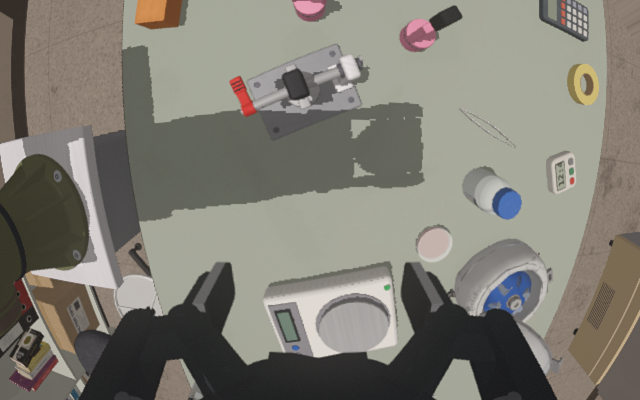

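View pics/w1c.png

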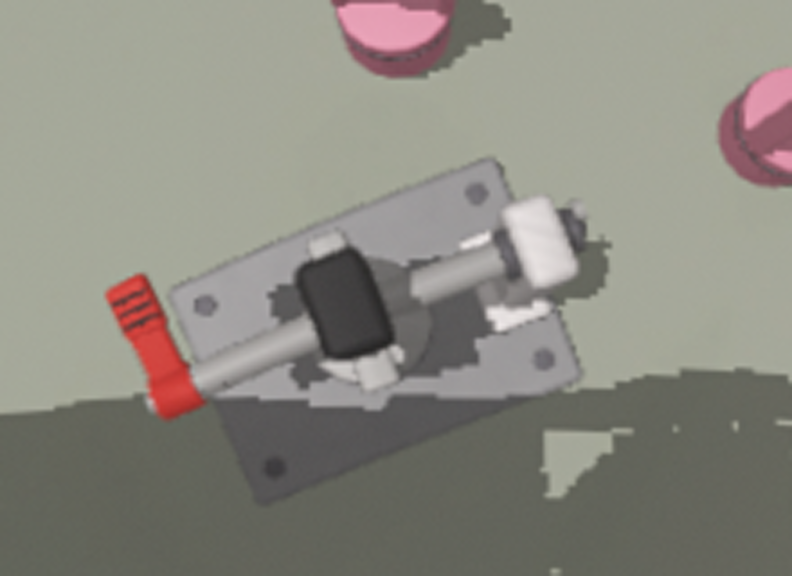

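```bash
cat > fit.py <<'E'
from h import *
import json
from scipy.optimize import least_squares
c=json.load(open("c1.json"))
f=lambda u,v:(u/3.6+200-.36, v/3.6-.36)
obs=[((-65,45,14),f(172,290)),((65,45,14),f(490,158)),((-65,-45,14),f(262,503)),((65,-45,14),f(580,375))]
def W(p,q): 
    a=q[2]; x,y,z=np.array(p)/1000
    return np.array([q[0]+np.cos(a)*x-np.sin(a)*y,q[1]+np.sin(a)*x+np.cos(a)*y,z])
r=least_squares(lambda q:np.ravel([proj("wrist",W(m,q),c)-o for m,o in obs]),[.53,.17,.3])
q=r.x
print("stand",q,np.degrees(q[2]),r.fun.round(2))
k=np.radians(12)
for n,m in dict(peg_end=(-56,0,130),hub=(-50,0,130),pad=(-50,25*np.cos(k)-4*np.sin(k),130+25*np.sin(k)+3),pegtop_post=(45,0,130)).items():
    u=proj("wrist",W(m,q),c); print(n,W(m,q).round(4),"crop",((u-[200,0]+.36)*3.6).round(0))
g=at("wrist",*f(338,298),.177,c); print("grip top center",g.round(4))
a=q[2]; d=(g[:2]-q[:2]); print("in stand frame",np.cos(a)*d[0]+np.sin(a)*d[1],-np.sin(a)*d[0]+np.cos(a)*d[1])
for nm,u in dict(pan=(353,324)).items(): print(nm,at("wrist",*u,.062,c).round(4))
print("petri",at("wrist",434,243,.013,c),"bottle cap",at("wrist",507,204,.1,c))
for n in("scene","side"):
  for m in((-50,0,130),(45,0,137)): print(n,m,proj(n,W(m,q)))
E
python3 fit.py
```

```text
stand [0.53021359 0.17929896 0.38152535] 21.8597922321287 [-2.31 -0.24  1.29 -1.87 -0.92  1.53  1.86  0.63]
peg_end [0.4782 0.1584 0.13  ] crop [157. 399.]
hub [0.4838 0.1607 0.13  ] crop [177. 389.]
pad [0.475  0.1826 0.1382] crop [135. 308.]
pegtop_post [0.572  0.1961 0.13  ] crop [513. 250.]
grip top center [0.5307 0.1804 0.177 ]
in stand frame 0.0008222844823649162 0.0008499473673198222
pan [ 0.6013 -0.1523  0.062 ]
petri [ 0.7277748  -0.04037182  0.013     ] bottle cap [0.78753995 0.05318184 0.1       ]
scene (-50, 0, 130) [307.28178958 230.05233461]
scene (45, 0, 137) [279.36739507 223.87048169]
side (-50, 0, 130) [275.32005963 185.69302546]
side (45, 0, 137) [299.58084049 178.71796044]
```

Request:
arm_command(
  steps=[
    [[1, 0.018, 0, 0, 0, 0, -0.124], [1, 0.018, 0, 0, 0, 0, -0.124], [1, 0.017, 0, 0, 0, 0, -0.124], [1, 0, 0, 0, 0, 0, 0], [1, 0, 0, 0, 0, 0, 0], [1, 0, 0, 0, 0, 0, 0]],
  ],
)

```text
time_s: 1.03
eef_pos: [0.5426, 0.1299, 0.2943]
tcp_rot: [0.563, 0.826, -0.004, -0.004]
ft_force: [-1.0, -0.2, -0.6]
finger_gap: 0.0855
```

```bash
cat > snap.py <<'E'
import sys
from h import *
import json
n=sys.argv[1]; cr=list(map(int,sys.argv[2:6])); s=float(sys.argv[6])
c=get_calibration("wrist"); im=capture("wrist"); cv2.imwrite(f"pics/{n}.png",im)
json.dump({k:np.array(v).tolist() for k,v in c.items()},open(f"{n}.json","w"))
crop(im,f"pics/{n}c.png",*cr,s)
s=state();print(s["time_s"],s["eef_pos"],R.from_quat(s["tcp_rot"]).as_matrix().round(3).tolist(),abs(s["qd"]).max())
E
python3 snap.py w2 200 0 420 160 3.6
```

```text
1.0833 [0.54263446 0.12964026 0.29428047] [[-0.364, 0.931, -0.012], [0.931, 0.364, -0.003], [0.002, -0.012, -1.0]] 0.005449986004595363
```

View pics/w2.png

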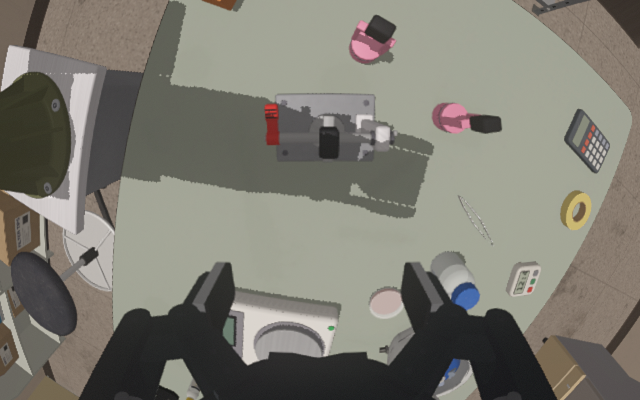

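```bash
python3 - <<'E'
from h import *
crop("pics/w2.png","pics/w2d.png",255,80,405,180,5.2)
E
```

```text
(no output)
```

View pics/w2d.png

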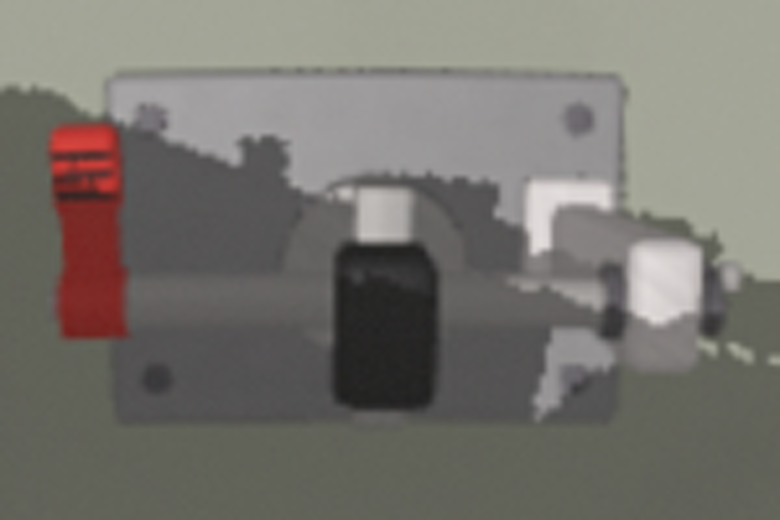

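```bash
cat > fit2.py <<'E'
from h import *
import json
from scipy.optimize import least_squares
c1=json.load(open("c1.json"));c2=json.load(open("w2.json"))
f=lambda u,v:(u/3.6+200-.36, v/3.6-.36)
g=lambda u,v:(u/5.2+255-.4, v/5.2+80-.4)
B=[(-65,45,14),(65,45,14),(-65,-45,14),(65,-45,14)]
obs=[(m,o,c1) for m,o in zip(B+[(-50,0,130)],[f(172,290),f(490,158),f(262,503),f(580,375),f(178,395)])]
obs+=[(m,o,c2) for m,o in zip(B+[(-50,0,130)],[g(108,75),g(620,76),g(115,424),g(613,424),g(95,303)])]
def W(p,q): 
    a=q[2]; x,y,z=np.array(p)/1000
    return np.array([q[0]+np.cos(a)*x-np.sin(a)*y,q[1]+np.sin(a)*x+np.cos(a)*y,z+(q[3] if len(q)>3 else 0)])
for x0 in ([.53,.17,.3],[.53,.17,.3,0]):
    r=least_squares(lambda q:np.ravel([proj("wrist",W(m,q),c)-o for m,o,c in obs]),x0)
    q=r.x
    print("stand",q.round(4),np.degrees(q[2]).round(2));print(r.fun.round(1).reshape(-1,2).tolist())
E
python3 fit2.py
```

```text
stand [0.5302 0.1787 0.381 ] 21.83
[[-2.3, 0.2], [1.3, -1.4], [-1.0, 1.9], [1.8, 1.1], [-0.3, -1.0], [-1.1, -0.1], [1.2, -0.5], [-0.5, 0.4], [1.0, 0.1], [-0.0, 0.1]]
stand [ 0.5298  0.1784  0.381  -0.0072] 21.83
[[-1.4, 0.7], [0.7, -0.2], [-0.5, 1.5], [0.8, 1.2], [1.0, -0.9], [-0.7, 0.2], [-0.1, -0.3], [-0.1, -0.5], [-0.2, -0.8], [0.6, -0.6]]
```

```bash
cat > go.py <<'E'
import sys
from h import *
S=np.array([.530,.1785]); A=np.radians(21.83); ca,sa=np.cos(A),np.sin(A)
def tow(x,y): return S+np.array([ca*x-sa*y,sa*x+ca*y])
def tost(p): d=np.array(p[:2])-S; return np.array([ca*d[0]+sa*d[1],-sa*d[0]+ca*d[1]])
def delta(pw):
    s=state(); Rm=R.from_quat(s["tcp_rot"]).as_matrix()
    Rt=np.array([[-sa,ca,0],[ca,sa,0],[0,0,-1.]])
    print("t",s["time_s"],"stand xy mm",(tost(s["eef_pos"])*1000).round(1),"z",s["eef_pos"][2].round(4),"gap",s["finger_gap"],"F",s["ft_force"].round(1))
    print("shift mm",(Rm.T@(np.array(pw)-s["eef_pos"])*1000).round(1),"rot",R.from_matrix(Rm.T@Rt).as_rotvec().round(3))
if __name__=="__main__":
    m,x,y,z=sys.argv[1],*map(float,sys.argv[2:5])
    p=tow(x/1000,y/1000) if m=="s" else [x/1000,y/1000]
    delta([*p,z/1000])
E
python3 go.py s -52 25 190; python3 -c "
from bench import *;print(finger_overhang)"
```

```text
t 1.0833 stand xy mm [ -6.4 -50.1] z 0.2943 gap 0.08539467957331263 F [ 0.  -0.8 -0.1]
shift mm [ 74.5 -44.9 105. ] rot [-0.012 -0.002 -0.008]
0.019
```

Request:
arm_command(
  steps=[
    [[0, 0.02, -0.012, 0.01, -0.012, -0.002, -0.008], [0, 0.02, -0.012, 0.015, 0, 0, 0], [0, 0.02, -0.012, 0.015, 0, 0, 0], [0, 0.015, -0.009, 0.015, 0, 0, 0], [0, 0, 0, 0.01, 0, 0, 0], [0, 0, 0, 0, 0, 0, 0], [0, 0, 0, 0, 0, 0, 0], [0, 0, 0, 0, 0, 0, 0]],
  ],
)

```text
time_s: 1.75
eef_pos: [0.4734, 0.1773, 0.2266]
tcp_rot: [0.57, 0.822, -0.0, 0.001]
ft_force: [-0.3, 0.3, -0.0]
finger_gap: 0.0003
```

```bash
python3 go.py s -52 25 175; python3 snap.py w3 220 100 440 400 2.6
```

```text
t 1.75 stand xy mm [-52.9  20. ] z 0.2266 gap 0.00033913773190929466 F [-0.3  0.3 -0. ]
shift mm [ 5.1  0.8 51.6] rot [ 0.001  0.001 -0.022]
1.8 [0.47360798 0.17735175 0.22686691] [[-0.351, 0.936, 0.002], [0.936, 0.351, -0.001], [-0.001, 0.001, -1.0]] 0.0037083647731243918
```

View pics/w3.png

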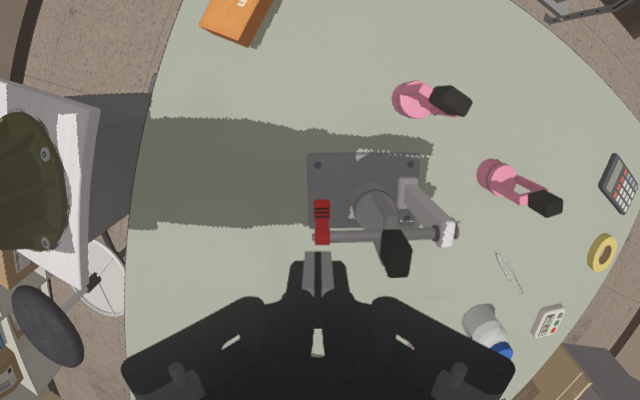

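```bash
python3 - <<'E'
from go import *
import json
c=json.load(open("w3.json"))
k=np.radians(12)
for m in [(-50,24,138),(-50,0,136.5),(-50,33,140),(0,0,177)]:
    p=tow(m[0]/1e3,m[1]/1e3); print(m,proj("wrist",[*p,m[2]/1e3],c).round(1))
crop("pics/w3.png","pics/w3d.png",290,150,480,290,4.2)
E
```

```text
(-50, 24, 138) [320.9 211.5]
(-50, 0, 136.5) [321.5 240.2]
(-50, 33, 140) [320.7 200.7]
(0, 0, 177) [397.9 264.3]
```

View pics/w3d.png

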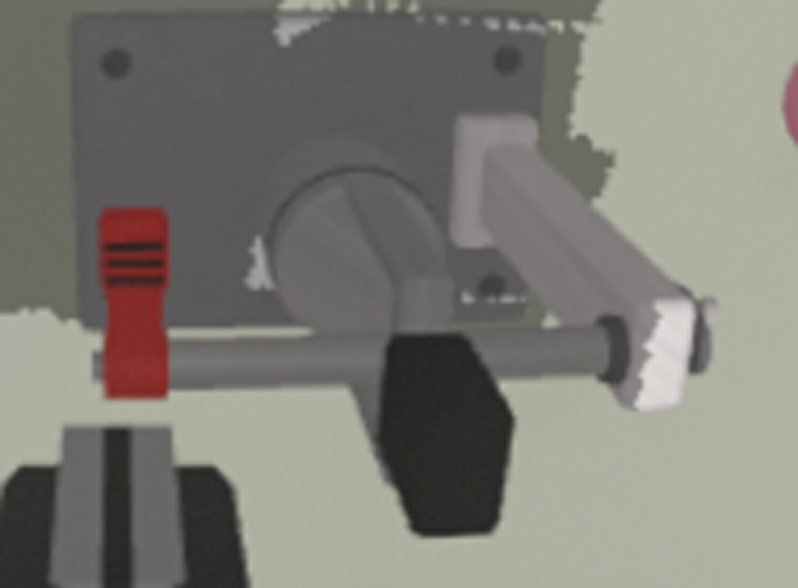

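Request:
arm_command(
  steps=[
    [[0, 0.003, 0.001, 0.02, 0, 0, -0.022], [0, 0.003, 0, 0.02, 0, 0, 0], [0, 0, 0, 0.012, 0, 0, 0], [0, 0, 0, 0, 0, 0, 0], [0, 0, 0, 0, 0, 0, 0]],
  ],
)

```text
time_s: 2.22
eef_pos: [0.477, 0.1815, 0.1771]
tcp_rot: [0.562, 0.827, 0.003, 0.004]
ft_force: [-0.4, -0.3, -0.6]
finger_gap: 0.0
```

```bash
python3 go.py s -52 26 140
```

```text
t 2.2167 stand xy mm [-48.1  22.5] z 0.1771 gap 5.432442916911852e-07 F [-0.4 -0.3 -0.6]
shift mm [ 3.6 -4.2 37.1] rot [ 0.009  0.002 -0.005]
```

Request:
arm_command(
  steps=[
    [[0, 0.004, -0.004, 0.006, 0.009, 0.002, -0.005], [0, 0, 0, 0.008, 0, 0, 0], [0, 0, 0, 0.008, 0, 0, 0], [0, 0, 0, 0.006, 0, 0, 0], [0, 0, 0, 0, 0, 0, 0]],
  ],
)

```text
time_s: 2.63
eef_pos: [0.4732, 0.184, 0.1499]
tcp_rot: [0.561, 0.828, 0.002, 0.001]
ft_force: [1.7, 0.2, 0.4]
finger_gap: 0.0004
```

```bash
python3 go.py s -52 26 136
```

```text
t 2.6333 stand xy mm [-50.6  26.2] z 0.1499 gap 0.0003998275751898036 F [1.7 0.2 0.4]
shift mm [-0.2 -1.4 13.9] rot [ 0.005  0.    -0.   ]
```

Request:
arm_command(
  steps=[
    [[0, 0, -0.001, 0.006, 0.005, 0, 0], [0, 0, 0, 0.006, 0, 0, 0], [0, 0, 0, 0, 0, 0, 0]],
  ],
)

```text
time_s: 2.88
eef_pos: [0.4724, 0.1835, 0.1369]
tcp_rot: [0.561, 0.828, -0.0, 0.0]
ft_force: [-0.9, -0.2, -0.1]
finger_gap: -0.0001
```

```bash
python3 go.py s -52 26 136; python3 snap.py w4 220 100 440 400 2.6
python3 - <<'E'
from h import *
im=capture("scene"); crop(im,"pics/scene4c.png",240,190,360,280,6)
E
```

```text
t 2.8833 stand xy mm [-51.6  26.1] z 0.1369 gap -0.00012337364407427885 F [-0.9 -0.2 -0.1]
shift mm [-0.1 -0.4  0.9] rot [-0.001  0.001 -0.   ]
2.9333 [0.47254042 0.18355742 0.13727143] [[-0.371, 0.928, -0.0], [0.928, 0.371, -0.001], [-0.001, -0.0, -1.0]] 0.012709299282953904
```

View pics/w4c.png

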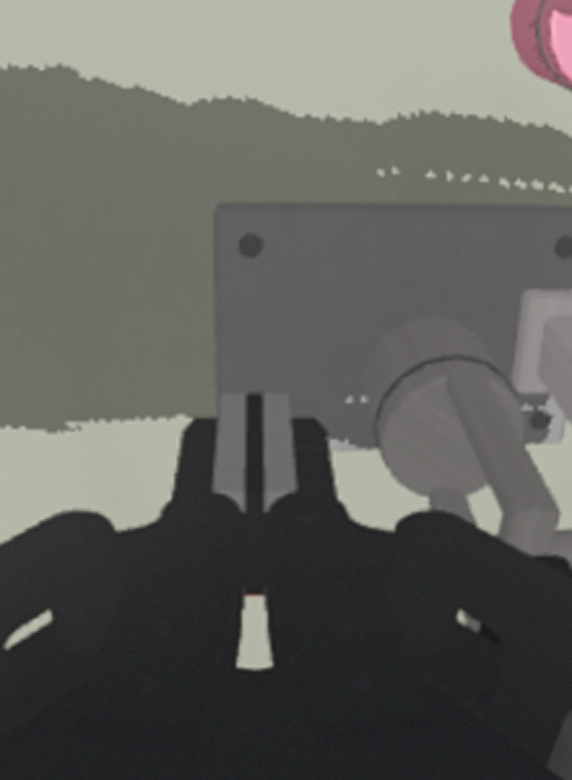

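View pics/scene4c.png

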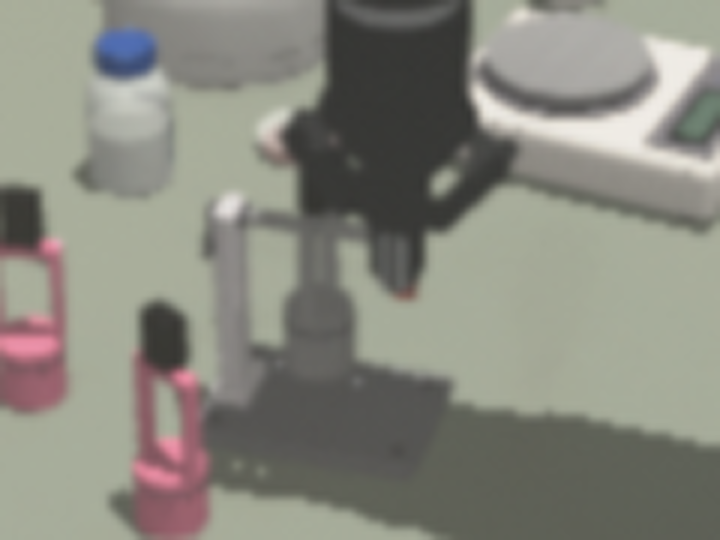

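Request:
arm_command(
  steps=[
    [[0, 0, 0, -0.02, 0, 0, 0], [0, 0, 0, -0.03, 0, 0, 0], [0, -0.01, 0, -0.035, 0, 0, 0], [0.5, -0.025, 0, -0.025, 0, 0, 0], [1, -0.025, 0.01, 0, 0, 0, 0], [1, 0, 0, 0, 0, 0, 0], [1, 0, 0, 0, 0, 0, 0]],
  ],
)

```text
time_s: 3.57
eef_pos: [0.5048, 0.1296, 0.2541]
tcp_rot: [0.56, 0.829, -0.001, 0.001]
ft_force: [0.3, -0.3, -0.8]
finger_gap: 0.0482
```

```bash
python3 go.py s 0 0 166; python3 snap.py w5 280 100 480 250 4
python3 - <<'E'
from h import *
im=capture("scene"); crop(im,"pics/scene5c.png",240,190,360,280,6)
im=capture("side"); crop(im,"pics/side5c.png",250,160,350,235,7)
E
```

```text
t 3.5667 stand xy mm [-41.6 -36. ] z 0.2541 gap 0.048213370472651805 F [ 0.3 -0.3 -0.8]
shift mm [36.1 41.6 88. ] rot [-0.     0.002  0.001]
3.6167 [0.50461834 0.12972818 0.25370187] [[-0.373, 0.928, 0.0], [0.928, 0.373, -0.002], [-0.002, -0.001, -1.0]] 0.02303253944828887
```

View pics/w5c.png

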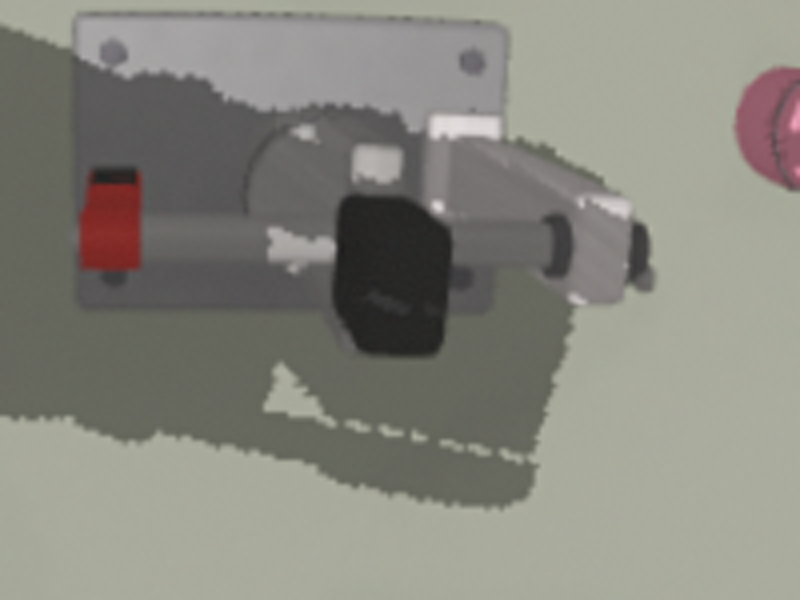

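View pics/scene5c.png

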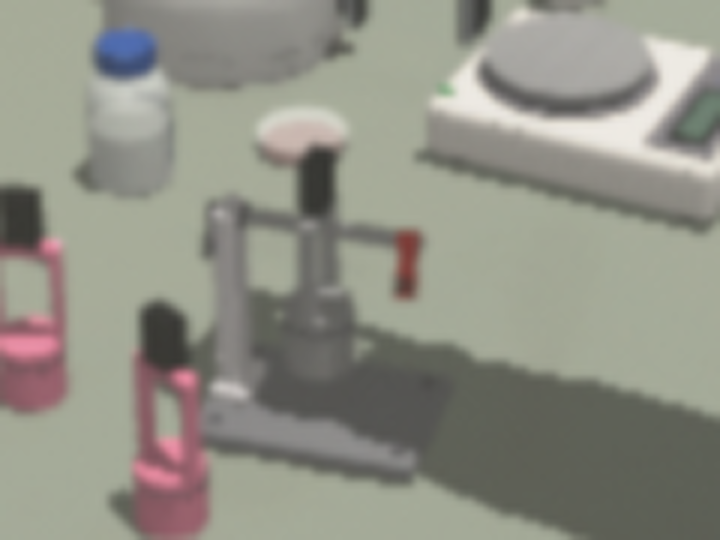

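View pics/side5c.png

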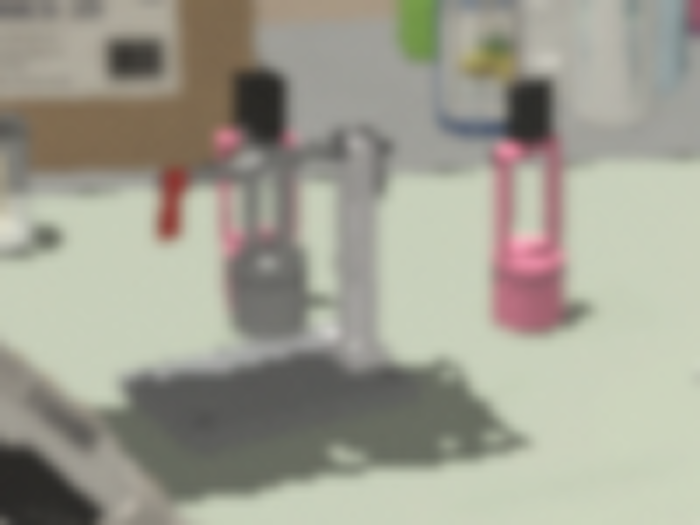

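```bash
python3 - <<'E'
from go import *
import json
c=json.load(open("w5.json"))
im=cv2.imread("pics/w5.png")
def P(x,y,z): return ((proj("wrist",[*tow(x/1e3,y/1e3),z/1e3],c)-[280,100]+.375)*4)
for z in(143,177):
  for x,y in((-8,-12),(8,-12),(8,12),(-8,12)): print(x,y,z,P(x,y,z).round(0))
for m in [(-56,0,130),(45,0,130),(-50,0,136.5),(-50,12,105)]: print(m,P(*m).round(0))
b=cv2.resize(im[100:250,280:480],None,fx=4,fy=4,interpolation=cv2.INTER_CUBIC)
for z in(143,177):
  cv2.polylines(b,[np.array([P(x,y,z) for x,y in((-8,-12),(8,-12),(8,12),(-8,12))]).astype(int)],True,(0,255,255),1)
for y in(-5,5): cv2.line(b,*[tuple(map(int,P(x,y,130))) for x in(-56,45)],(0,255,0),1)
cv2.imwrite("pics/w5o.png",b)
E
```

```text
-8 -12 143 [321. 312.]
8 -12 143 [401. 313.]
8 12 143 [407. 193.]
-8 12 143 [326. 191.]
-8 -12 177 [347. 361.]
8 -12 177 [438. 362.]
8 12 177 [447. 224.]
-8 12 177 [353. 222.]
(-56, 0, 130) [ 80. 239.]
(45, 0, 130) [562. 245.]
(-50, 0, 136.5) [108. 245.]
(-50, 12, 105) [113. 164.]
```

View pics/w5o.png

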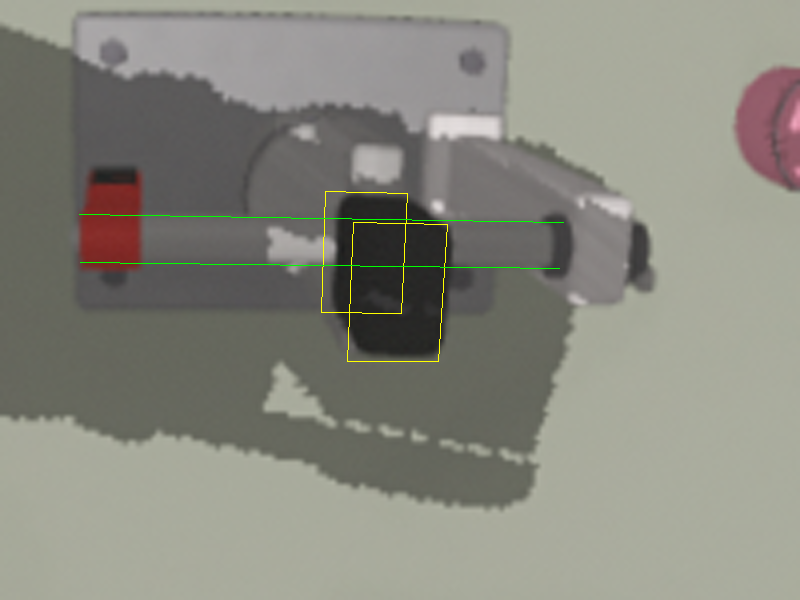

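Request:
arm_command(
  steps=[
    [[0.7, 0.018, 0.02, 0, 0, 0, 0], [0.7, 0.018, 0.022, 0, 0, 0, 0], [0.7, 0, 0, 0, 0, 0, 0], [0.7, 0, 0, 0.02, 0, 0, 0], [0.7, 0, 0, 0.02, 0, 0, 0], [0.7, 0, 0, 0, 0, 0, 0]],
  ],
)

```text
time_s: 4.22
eef_pos: [0.5271, 0.1849, 0.2091]
tcp_rot: [0.557, 0.83, -0.003, -0.001]
ft_force: [-0.6, 0.3, -1.6]
finger_gap: 0.0599
```

```bash
python3 go.py s 1 0 166
```

```text
t 4.2167 stand xy mm [-0.3  7.1] z 0.2091 gap 0.05986737108364731 F [-0.6  0.3 -1.6]
shift mm [-7.   1.6 43.1] rot [-0.006  0.001  0.007]
```

Request:
arm_command(
  steps=[
    [[0.7, -0.007, 0.0015, 0.012, -0.006, 0.001, 0.007], [0.7, 0, 0, 0.012, 0, 0, 0], [0.7, 0, 0, 0.008, 0, 0, 0], [0.7, 0, 0, 0, 0, 0, 0], [0.7, 0, 0, 0, 0, 0, 0]],
  ],
)

```text
time_s: 4.63
eef_pos: [0.5295, 0.1803, 0.1763]
tcp_rot: [0.559, 0.829, -0.001, -0.001]
ft_force: [-0.7, -1.4, 0.7]
finger_gap: 0.0602
```

```bash
python3 go.py s 1 0 166
```

```text
t 4.6333 stand xy mm [0.2 1.9] z 0.1763 gap 0.060169316964589575 F [-0.7 -1.4  0.7]
shift mm [-1.9  0.8 10.3] rot [-0.002 -0.     0.003]
```

Request:
arm_command(
  steps=[
    [[0.7, -0.0019, 0.0008, 0.005, -0.002, 0, 0.003], [0.7, 0, 0, 0.005, 0, 0, 0], [0.7, 0, 0, 0, 0, 0, 0], [0.7, 0, 0, 0, 0, 0, 0]],
  ],
)

```text
time_s: 4.97
eef_pos: [0.5315, 0.1792, 0.1673]
tcp_rot: [0.561, 0.828, 0.001, 0.001]
ft_force: [0.2, 0.2, -0.2]
finger_gap: 0.06
```

```bash
python3 go.py s 1 0 166
```

```text
t 4.9667 stand xy mm [1.7 0.1] z 0.1673 gap 0.059972169125025704 F [ 0.2  0.2 -0.2]
shift mm [-0.1 -0.7  1.3] rot [ 0.002 -0.    -0.   ]
```

Request:
arm_command(
  steps=[
    [[0, 0, -0.0007, 0.001, 0.002, 0, 0], [0, 0, 0, 0, 0, 0, 0], [0, 0, 0, 0, 0, 0, 0], [0, 0, 0, 0, 0, 0, 0], [0, 0, 0, 0, 0, 0, 0], [0, 0, 0, 0, 0, 0, 0]],
  ],
)

```text
time_s: 5.47
eef_pos: [0.531, 0.179, 0.1669]
tcp_rot: [0.561, 0.828, 0.0, 0.0]
ft_force: [-0.3, -0.2, -0.9]
finger_gap: 0.015
```

```bash
python3 go.py s 1 3 174; python3 snap.py w6 220 200 420 350 4
```

```text
t 5.4667 stand xy mm [1.1 0.1] z 0.1669 gap 0.015004143848518168 F [-0.3 -0.2 -0.9]
shift mm [ 2.9 -0.1 -7.1] rot [ 0.001  0.    -0.   ]
5.5167 [0.53103135 0.17898766 0.16692386] [[-0.372, 0.928, 0.001], [0.928, 0.372, 0.0], [-0.0, 0.001, -1.0]] 0.002159174659427046
```

View pics/w6.png

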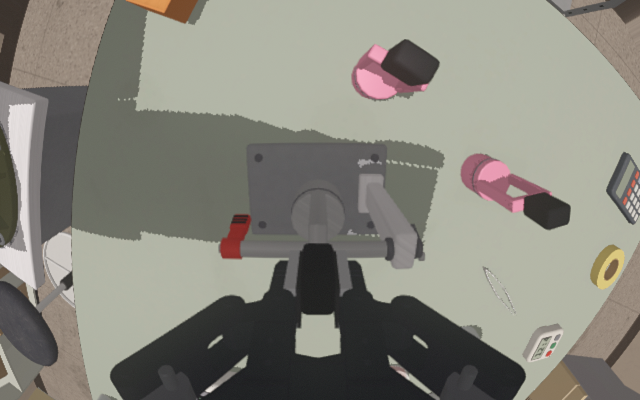

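Request:
arm_command(
  steps=[
    [[0, 0, 0, -0.004, 0, 0, 0], [0, 0.0015, 0, -0.0035, 0, 0, 0], [0, 0.0015, 0, 0, 0, 0, 0], [0, 0, 0, 0, 0, 0, 0], [0, 0, 0, 0, 0, 0, 0]],
  ],
)

```text
time_s: 5.93
eef_pos: [0.5295, 0.1821, 0.175]
tcp_rot: [0.561, 0.828, 0.0, 0.0]
ft_force: [0.1, -0.1, -2.3]
finger_gap: 0.0151
```

```bash
python3 go.py s -120 3 175;  python3 - <<'E'
from h import *
im=capture("side"); crop(im,"pics/side7c.png",250,160,350,235,7)
E
```

```text
t 5.9333 stand xy mm [0.9 3.5] z 0.175 gap 0.015099739052642384 F [ 0.1 -0.1 -2.3]
shift mm [-5.000e-01 -1.209e+02 -1.000e-01] rot [ 0. -0. -0.]
```

View pics/side7c.png

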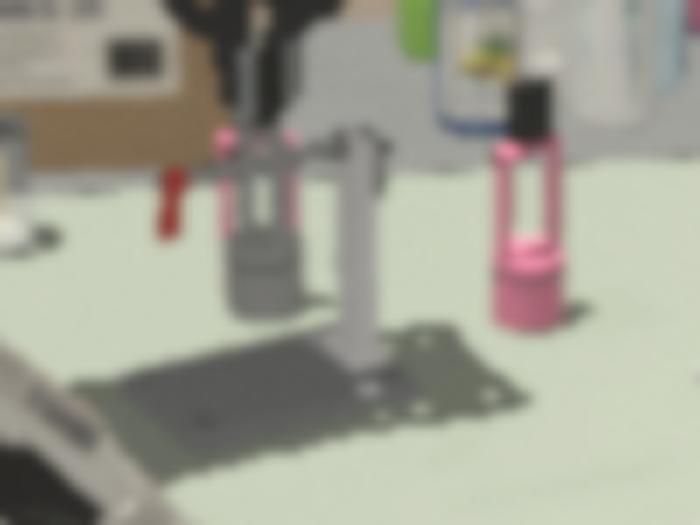

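Request:
arm_command(
  steps=[
    [[0, 0, -0.006, 0, 0, 0, 0], [0, 0, -0.008, 0, 0, 0, 0], [0, 0, -0.008, 0, 0, 0, 0], [0, 0, -0.006, 0, 0, 0, 0], [0, 0, 0, 0, 0, 0, 0]],
  ],
)

```text
time_s: 6.4
eef_pos: [0.5002, 0.1704, 0.1742]
tcp_rot: [0.561, 0.828, -0.001, -0.0]
ft_force: [0.9, 0.2, -1.7]
finger_gap: 0.0147
```

```bash
python3 go.py s -120 3 175
```

```text
t 6.4 stand xy mm [-30.7   3.6] z 0.1742 gap 0.014725683099662384 F [ 0.9  0.2 -1.7]
shift mm [ -0.6 -89.3  -0.7] rot [-0.001 -0.    -0.   ]
```

Request:
arm_command(
  steps=[
    [[0, -0.0005, -0.006, -0.0008, 0, 0, 0], [0, 0, -0.007, 0, 0, 0, 0], [0, 0, -0.006, 0, 0, 0, 0], [0, 0, 0, 0, 0, 0, 0]],
  ],
)

```text
time_s: 6.73
eef_pos: [0.4806, 0.1619, 0.1754]
tcp_rot: [0.561, 0.828, -0.0, -0.0]
ft_force: [-0.3, 0.7, -2.2]
finger_gap: 0.0153
```

```bash
python3 go.py s -120 3 175
```

```text
t 6.7333 stand xy mm [-52.   3.] z 0.1754 gap 0.015269152975403743 F [-0.3  0.7 -2.2]
shift mm [  0.  -68.    0.5] rot [-0.001 -0.    -0.   ]
```

Request:
arm_command(
  steps=[
    [[0, 0, -0.008, 0, 0, 0, 0], [0, 0, -0.008, 0, 0, 0, 0], [0, 0, -0.01, 0, 0, 0, 0], [0, 0, -0.012, 0, 0, 0, 0], [0, 0, -0.012, 0, 0, 0, 0], [0, 0, -0.012, 0, 0, 0, 0], [0, 0, 0, 0, 0, 0, 0]],
  ],
)

```text
time_s: 7.32
eef_pos: [0.4175, 0.1368, 0.1751]
tcp_rot: [0.561, 0.828, -0.0, -0.0]
ft_force: [0.4, 0.2, -1.7]
finger_gap: 0.015
```

```bash
python3 go.py w 601 -152 240;python3 snap.py w7 220 200 420 350 4;  python3 - <<'E'
from h import *
im=capture("side"); crop(im,"pics/side8c.png",200,140,370,300,4)
im=capture("scene"); crop(im,"pics/scene8c.png",220,170,400,300,4)
E
```

```text
t 7.3167 stand xy mm [-119.9    3.1] z 0.1751 gap 0.014979116039397524 F [ 0.4  0.2 -1.7]
shift mm [-336.3   63.   -65. ] rot [-0.001 -0.    -0.   ]
7.3667 [0.41845371 0.13709357 0.17532574] [[-0.372, 0.928, -0.0], [0.928, 0.372, -0.0], [0.0, -0.0, -1.0]] 0.045592391263162925
```

View pics/side8c.png

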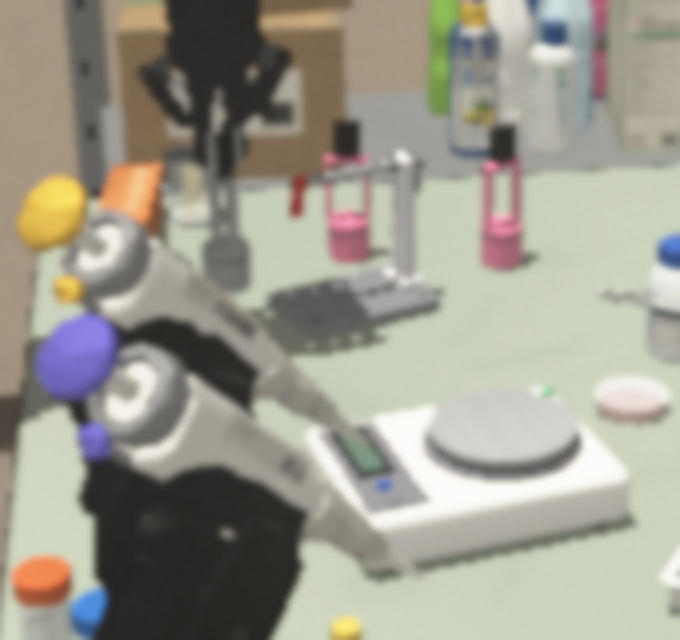

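View pics/scene8c.png

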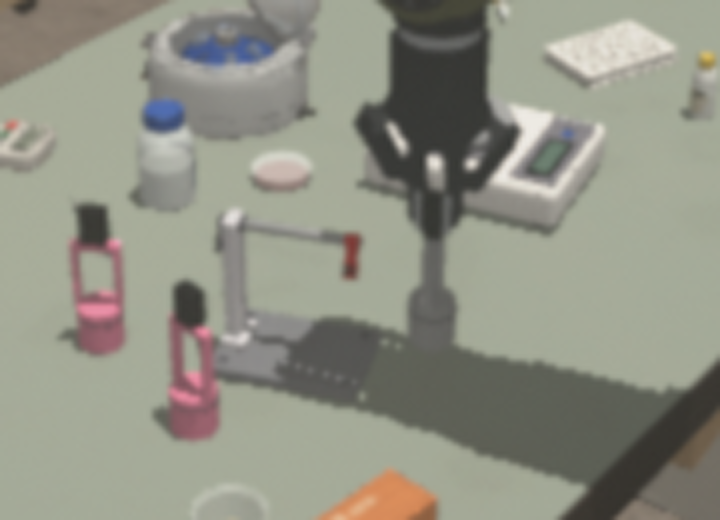

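Request:
arm_command(
  steps=[
    [[0, 0, 0, -0.02, 0, 0, 0], [0, -0.01, 0.003, -0.02, 0, 0, 0], [0, -0.02, 0.005, -0.015, 0, 0, 0], [0, -0.03, 0.006, -0.005, 0, 0, 0], [0, -0.03, 0.006, 0, 0, 0, 0], [0, -0.03, 0.006, 0, 0, 0, 0], [0, -0.03, 0.006, 0, 0, 0, 0], [0, -0.025, 0.005, 0, 0, 0, 0]],
  ],
)

```text
time_s: 8.13
eef_pos: [0.5253, -0.0133, 0.2389]
tcp_rot: [0.557, 0.83, 0.001, 0.001]
ft_force: [0.0, -0.2, -2.1]
finger_gap: 0.0152
```

```bash
python3 go.py w 601 -152 240;python3 snap.py w8 220 200 420 350 4
```

```text
t 8.1333 stand xy mm [ -75.7 -176.3] z 0.2389 gap 0.015184173364089103 F [ 0.  -0.2 -2.1]
shift mm [-157.    17.5   -0.9] rot [0.003 0.001 0.007]
8.1833 [ 0.52700643 -0.01628267  0.23862699] [[-0.377, 0.926, 0.003], [0.926, 0.377, -0.001], [-0.002, 0.003, -1.0]] 0.09330824578076409
```

View pics/w8.png

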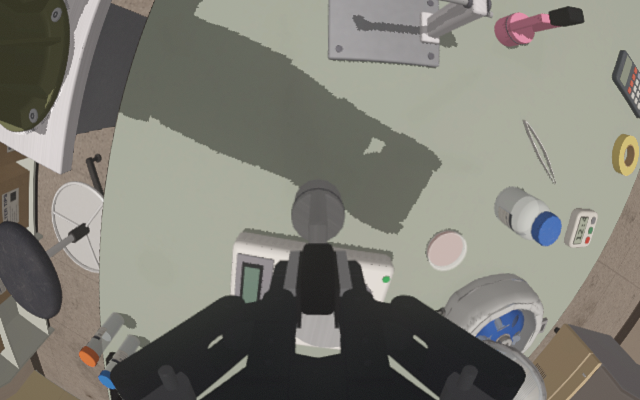

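```bash
python3 -c "
from h import *
print(at('scene',334.6,200,.062),at('side',325.6,245.3,.062))"
```

```text
[ 0.59440319 -0.15598023  0.062     ] [ 0.60064915 -0.16304964  0.062     ]
```

Request:
arm_command(
  steps=[
    [[0, -0.025, 0.003, 0, 0.003, 0.001, 0.007], [0, -0.03, 0.003, 0, 0, 0, 0], [0, -0.03, 0.003, 0, 0, 0, 0], [0, -0.03, 0.003, 0, 0, 0, 0], [0, -0.02, 0.002, 0, 0, 0, 0], [0, -0.01, 0.001, 0, 0, 0, 0], [0, 0, 0, 0, 0, 0, 0], [0, 0, 0, 0, 0, 0, 0]],
  ],
)

```text
time_s: 8.85
eef_pos: [0.6014, -0.1545, 0.2346]
tcp_rot: [0.562, 0.827, -0.001, -0.001]
ft_force: [-0.8, 0.0, -2.2]
finger_gap: 0.0152
```

```bash
python3 go.py w 601 -152 200;python3 snap.py w9 220 200 420 350 4;  python3 - <<'E'
from h import *
im=capture("side"); crop(im,"pics/side9c.png",200,140,370,300,4)
im=capture("scene"); crop(im,"pics/scene9c.png",260,120,440,250,4)
E
```

```text
t 8.85 stand xy mm [ -57.6 -335.6] z 0.2346 gap 0.015178197367843529 F [-0.8  0.  -2.2]
shift mm [ 2.4  0.6 34.6] rot [-0.002 -0.001 -0.005]
8.9 [ 0.60121851 -0.15418029  0.23453052] [[-0.368, 0.93, -0.003], [0.93, 0.368, -0.0], [0.001, -0.002, -1.0]] 0.019118379332001095
```

View pics/side9c.png

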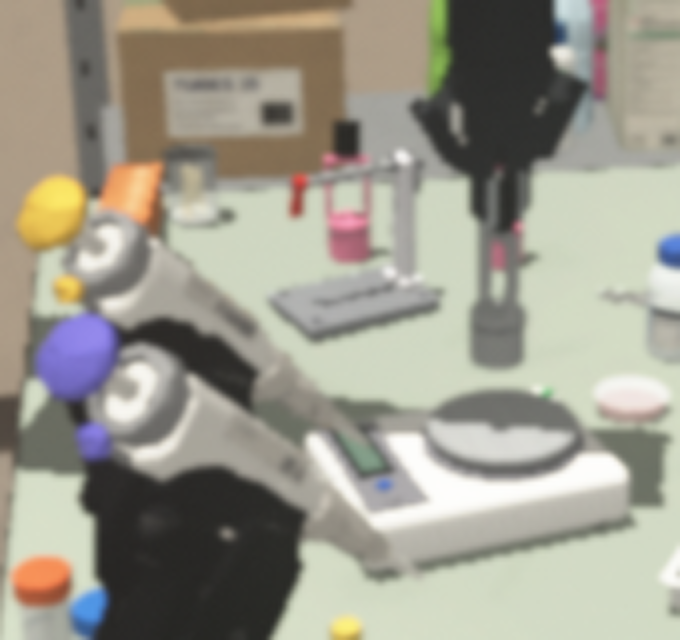

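View pics/scene9c.png

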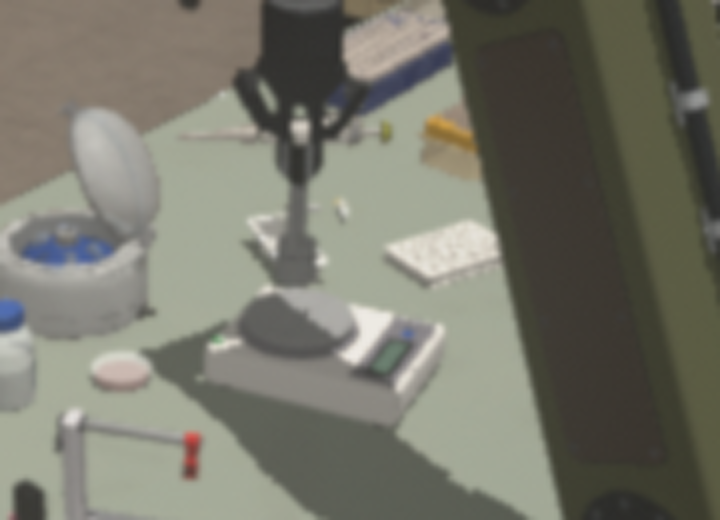

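View pics/w9.png

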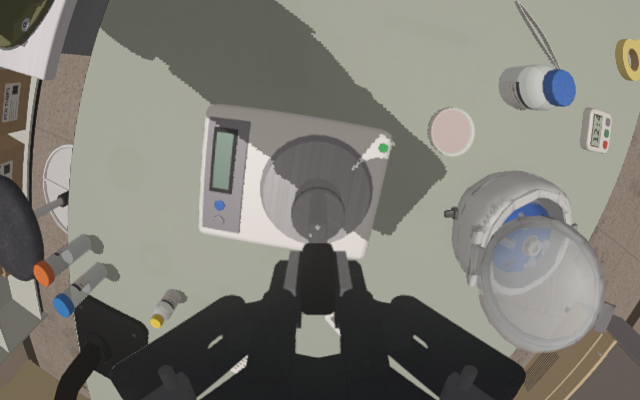

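```bash
python3 -c "
from h import *;import json
c=json.load(open('w9.json'))
print(at('wrist',316.5,189,.062,c))"; python3 go.py w 600 -155 200
```

```text
[ 0.60132717 -0.15758348  0.062     ]
t 9.0 stand xy mm [ -57.5 -334.6] z 0.2352 gap 0.014643672033121646 F [ 0.5  0.2 -2. ]
shift mm [-1.  -1.5 35.2] rot [-0.002 -0.    -0.003]
```

Request:
arm_command(
  steps=[
    [[0, -0.001, -0.001, 0.008, -0.002, 0, -0.003], [0, 0, 0, 0.01, 0, 0, 0], [0, 0, 0, 0.01, 0, 0, 0], [0, 0, 0, 0.007, 0, 0, 0], [0, 0, 0, 0, 0, 0, 0], [0, 0, 0, 0, 0, 0, 0]],
  ],
)

```text
time_s: 9.5
eef_pos: [0.5997, -0.1519, 0.1963]
tcp_rot: [0.559, 0.829, 0.0, -0.0]
ft_force: [-0.8, -0.4, -2.1]
finger_gap: 0.0151
```

```bash
python3 go.py w 600 -156 188
```

```text
t 9.5 stand xy mm [ -58.1 -332.6] z 0.1963 gap 0.015113716252222546 F [-0.8 -0.4 -2.1]
shift mm [-4.  -1.3  8.3] rot [ 0.    -0.001  0.003]
```

Request:
arm_command(
  steps=[
    [[0, -0.003, 0, 0.002, 0, -0.001, 0.003], [0, 0, 0, 0.002, 0, 0, 0], [0, 0, 0, 0.002, 0, 0, 0], [0, 0, 0, 0, 0, 0, 0], [0, 0, 0, 0, 0, 0, 0]],
  ],
)

```text
time_s: 9.92
eef_pos: [0.6012, -0.1551, 0.1902]
tcp_rot: [0.56, 0.828, 0.0, 0.001]
ft_force: [-0.5, -0.1, -1.6]
finger_gap: 0.0149
```

```bash
python3 go.py w 600 -156 188
```

```text
t 9.9167 stand xy mm [ -57.9 -336.1] z 0.1902 gap 0.014914482356544488 F [-0.5 -0.1 -1.6]
shift mm [-0.4 -1.5  2.2] rot [ 0.001  0.001 -0.   ]
```

Creep down 1 mm at a time until the force changes.

Request:
arm_command(
  steps=[
    [[0, 0, 0, 0.001, 0.001, 0.001, 0], [0, 0, 0, 0, 0, 0, 0], [0, 0, 0, 0, 0, 0, 0]],
  ],
)

```text
time_s: 10.17
eef_pos: [0.6014, -0.1552, 0.1896]
tcp_rot: [0.56, 0.828, 0.0, 0.0]
ft_force: [0.2, -0.1, -1.1]
finger_gap: 0.0153
```

Request:
arm_command(
  steps=[
    [[0, 0, 0, 0.001, 0, 0, 0], [0, 0, 0, 0, 0, 0, 0], [0, 0, 0, 0, 0, 0, 0]],
  ],
)

```text
time_s: 10.42
eef_pos: [0.6014, -0.1552, 0.1887]
tcp_rot: [0.56, 0.828, 0.0, 0.0]
ft_force: [-0.4, 0.0, -1.6]
finger_gap: 0.0152
```

Request:
arm_command(
  steps=[
    [[0, 0, 0, 0.001, 0, 0, 0], [0, 0, 0, 0, 0, 0, 0], [0, 0, 0, 0, 0, 0, 0]],
  ],
)

```text
time_s: 10.67
eef_pos: [0.6017, -0.1551, 0.1883]
tcp_rot: [0.56, 0.828, 0.0, 0.001]
ft_force: [0.1, -0.5, -2.1]
finger_gap: 0.0148
```

```bash
python3 -c "
from bench import *
print(state()['ft_force'])"
```

```text
[ 0.14363838 -0.4565123  -2.12143525]
```

Request:
arm_command(
  steps=[
    [[0, 0, 0, 0.001, 0, 0, 0], [0, 0, 0, 0, 0, 0, 0], [0, 0, 0, 0, 0, 0, 0]],
  ],
)

```text
time_s: 10.92
eef_pos: [0.602, -0.1552, 0.1883]
tcp_rot: [0.56, 0.828, 0.001, 0.002]
ft_force: [0.0, -0.1, -2.6]
finger_gap: 0.0151
```

Request:
arm_command(
  steps=[
    [[0, 0, 0, 0.0015, 0, 0, 0], [0, 0, 0, 0, 0, 0, 0]],
  ],
)

```text
time_s: 11.08
eef_pos: [0.6025, -0.1553, 0.1884]
tcp_rot: [0.56, 0.828, 0.001, 0.003]
ft_force: [0.2, -0.5, -1.8]
finger_gap: 0.0153
```

```bash
python3 snap.py w10 220 60 420 300 3;  python3 - <<'E'
from h import *
im=capture("side"); crop(im,"pics/side10c.png",290,200,370,260,8)
im=capture("scene"); crop(im,"pics/scene10c.png",300,160,380,220,8)
print(state()["ft_force"])
E
python3 go.py w 600 -156 188
```

```text
11.1333 [ 0.60250946 -0.15529911  0.1882393 ] [[-0.372, 0.928, 0.006], [0.928, 0.372, -0.002], [-0.004, 0.005, -1.0]] 0.00640678284024575
[ 0.90540389 -0.95017904  3.19897588]
t 11.2333 stand xy mm [ -56.8 -336.8] z 0.1881 gap 0.014804988451051373 F [ 0.9 -1.   3.2]
shift mm [ 0.3 -2.6  0.1] rot [ 0.005  0.003 -0.   ]
```

View pics/side10c.png

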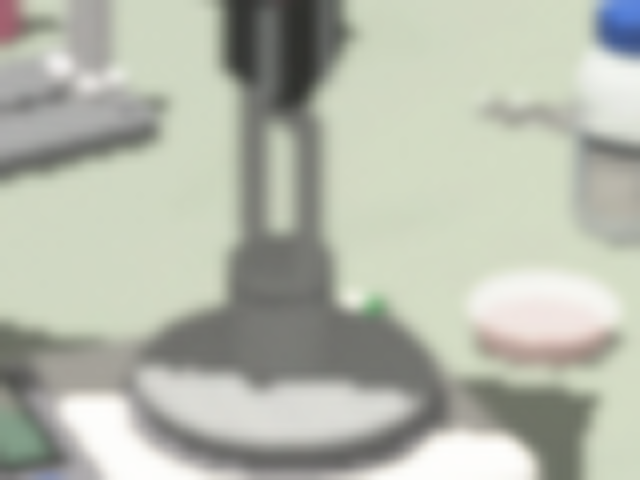

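View pics/scene10c.png

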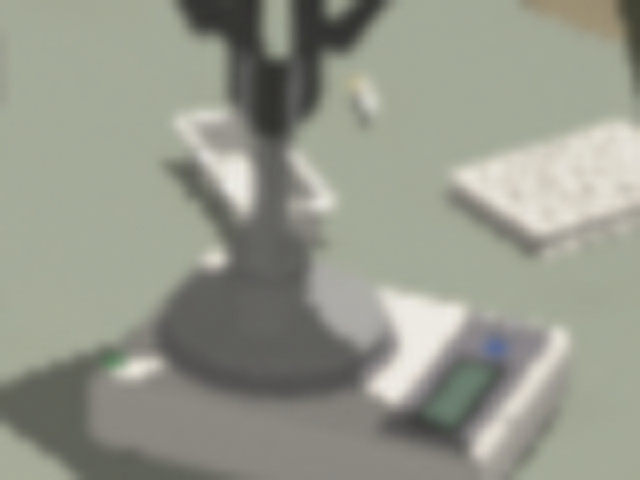

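View pics/w10c.png

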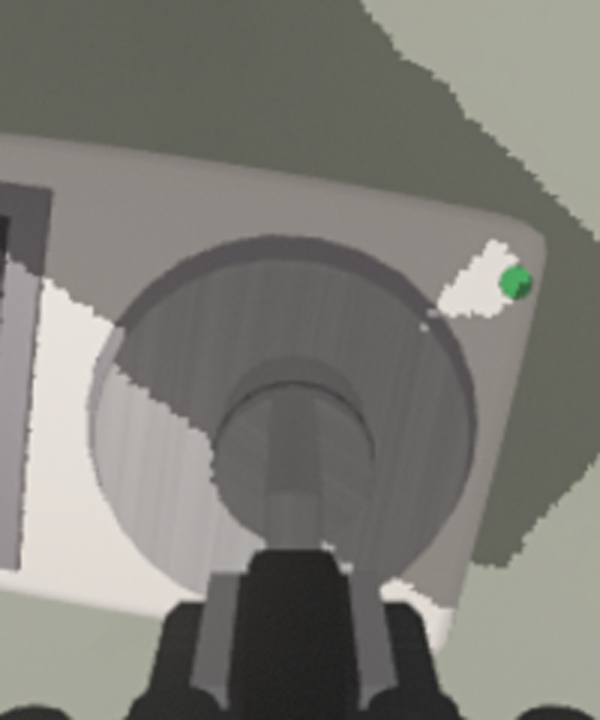

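Request:
arm_command(
  steps=[
    [[0, 0, 0, -0.0005, 0.005, 0.003, 0], [0, 0, 0, 0, 0, 0, 0], [0, 0, 0, 0, 0, 0, 0]],
  ],
)

```text
time_s: 11.48
eef_pos: [0.6023, -0.1553, 0.1881]
tcp_rot: [0.56, 0.828, -0.001, -0.001]
ft_force: [-0.6, -0.7, 2.7]
finger_gap: 0.015
```

```bash
python3 go.py w 601 -155 188
```

```text
t 11.4833 stand xy mm [ -57.  -336.7] z 0.1881 gap 0.014959143836500276 F [-0.6 -0.7  2.7]
shift mm [ 0.8 -1.1  0.1] rot [-0.002 -0.    -0.   ]
```

Request:
arm_command(
  steps=[
    [[0.2, 0, 0, 0, 0, 0, 0], [0.25, 0, 0, 0, 0, 0, 0], [0.4, 0, 0, 0, 0, 0, 0], [0.6, 0, 0, 0, 0, 0, 0], [0.6, 0, 0, 0, 0, 0, 0], [0.6, 0, 0, 0, 0, 0, 0]],
  ],
)

```text
time_s: 11.98
eef_pos: [0.6023, -0.1553, 0.1877]
tcp_rot: [0.56, 0.828, -0.001, -0.001]
ft_force: [-0.8, 0.2, 0.2]
finger_gap: 0.0511
```

```bash
python3 go.py w 601 -155 288; python3 snap.py w11 220 60 420 300 3
```

```text
t 11.9833 stand xy mm [ -57.  -336.8] z 0.1877 gap 0.051052007044963946 F [-0.8  0.2  0.2]
shift mm [   0.8   -1.3 -100.3] rot [-0.002 -0.001 -0.   ]
12.0333 [ 0.60227966 -0.15531604  0.1877    ] [[-0.372, 0.928, -0.002], [0.928, 0.372, -0.0], [0.001, -0.002, -1.0]] 0.0018205296249633961
```

View pics/w11.png

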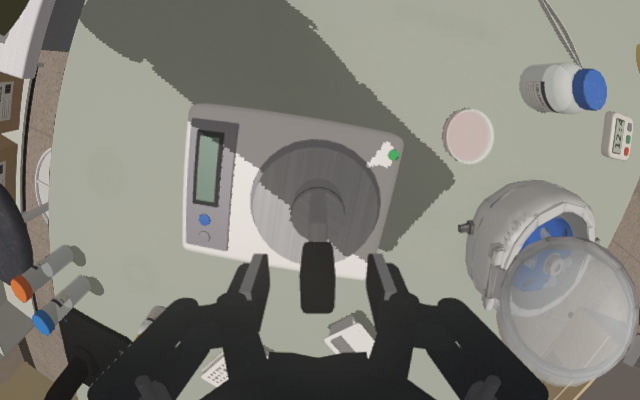

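Released and standing between the open fingers. I'll rise straight up.

Request:
arm_command(
  steps=[
    [[0.6, 0, 0, -0.015, 0, 0, 0], [0.6, 0, 0, -0.02, 0, 0, 0], [0.6, 0, 0, -0.025, 0, 0, 0], [0.6, 0, 0, -0.025, 0, 0, 0], [0.6, 0.01, 0, -0.025, 0, 0, 0], [0.6, 0, 0, -0.02, 0, 0, 0], [0.6, 0, 0, 0, 0, 0, 0], [0.6, 0, 0, 0, 0, 0, 0]],
  ],
)

```text
time_s: 12.7
eef_pos: [0.598, -0.1456, 0.3222]
tcp_rot: [0.561, 0.828, -0.001, -0.002]
ft_force: [0.3, 0.2, -0.9]
finger_gap: 0.0509
```

```bash
python3 snap.py w12 200 60 500 280 2.6;  python3 - <<'E'
from h import *
im=capture("side"); crop(im,"pics/side12c.png",230,150,430,300,4)
im=capture("scene"); crop(im,"pics/scene12c.png",220,150,420,300,4)
E
```

```text
12.75 [ 0.5980748  -0.14565801  0.32231028] [[-0.371, 0.928, -0.005], [0.928, 0.371, 0.001], [0.003, -0.004, -1.0]] 0.013479704168364214
```

View pics/side12c.png

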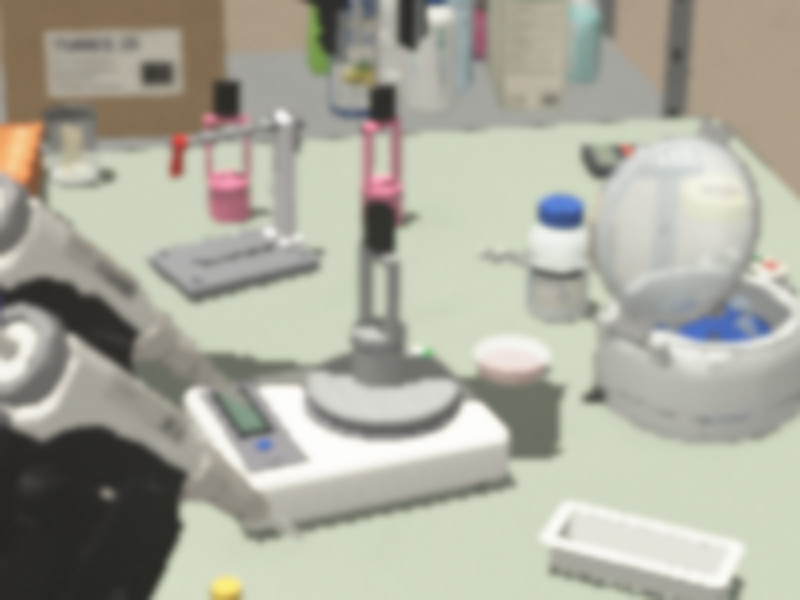

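View pics/scene12c.png

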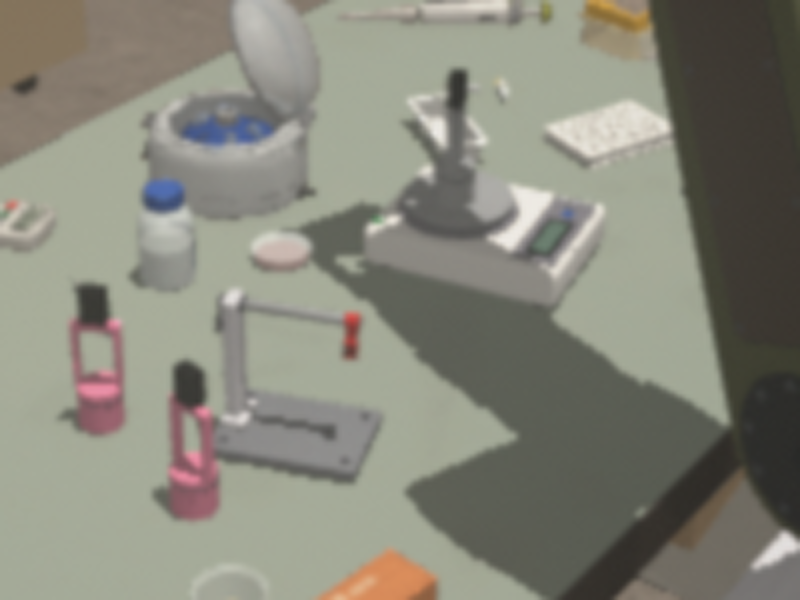

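View pics/w12.png

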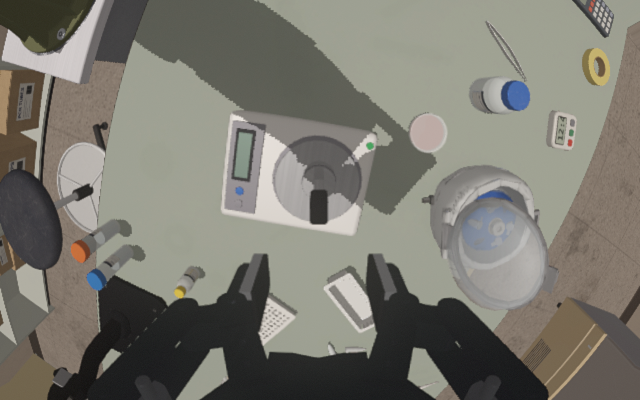

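The weight stands upright near the pan's centre, the keeper hangs open, the gripper is clear, and the bystanders in view look where they were.

```bash
python3 -c "
from bench import *
print(finish_job())"
```

```text
the job is handed in; nothing more can be done
None
```

The check weight is standing upright near the centre of the balance pan, and the job is handed in at about 13 s of the 51 s allowed.

- **Keeper:** I pressed it down with the shut fingertips until it snapped open. It is still hanging open in the last pictures.
- **Moving the weight:** I gripped it by its black grip, raised it 8 mm, and slid it off the peg end. The grip shifted 3 mm toward the keeper's side to even out the window clearance. I then set it on the pan in steps of 1 to 1.5 mm.
- **Last checks:** Its whole foot is on the pan, and the gripper is about 13 cm above where it let go, touching nothing. The blue-capped bottle, petri dish, beaker, yellow-capped dropper bottle and pink look-alikes look undisturbed.
- **Disagreements:**
  - The scene and side cameras put the pan centre up to about 10 mm away from the wrist camera's figure. I used the wrist camera's, and the foot has about 35 mm to spare.
  - The force reading showed the touchdown late, about 3 N upward net. By then the tool had tilted about 0.3 degrees, so I straightened it before letting go.

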